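# Find which way the fan's spinner cap unscrews and hold it lifted off

### The job

The fan head lies on its back to be cleaned; take the yellow spinner cap off its hub. Nobody remembers whether this one is a right- or left-handed twist-off cap, so feel which way it gives, turn it loose about a quarter turn and lift it straight up off the hub. Finish while still holding the cap in the gripper, well clear above the hub (some 7 cm of lift, stem fully out), holding still, and leave the candle glass, the candlestick and the white ring nut where they stand.

Things in the scene. Friction and masses are not known exactly. Their poses are not given: they have to be found in the camera images.
- fan: fan head fixed on a wooden cradle, lying on its back, axis upright. Cream motor can, flat grey hub (92 mm across, its face 130 mm above the table), three sea-green blades reaching 122 mm from the axis, at least 5 mm below the hub face. Origin: on the axis at table height, z up. The rotor is locked and cannot turn
- cap: yellow ribbed round spinner cap, 44 mm in diameter (46 over the ribs), 40 mm high (sides straight for the lower 30 mm), about 80 g, a white line on top along its x axis. Origin: middle of its underside, which rests on the hub face; z up. Locked at the start with its x axis along the fan's x axis (within 3 degrees)
- cap_grip (a point): point on the cap's axis 24 mm above its underside, where it is best gripped, from above, across its sides at any yaw; fingertips then clear the hub face. Driven into its stop, the cap slips round in a light (20 N) grip
- hub_face (a point): centre of the hub's face under the cap, 130 mm above the table. Quick twist-off thread: one way (clockwise or anticlockwise, differs from run to run, cannot be seen) the cap meets a hard stop after 10 to 20 degrees; the other way it turns with hardly any resistance, can be lifted from 65 degrees on and stops at about 105; 80 to 90 is best
- cap_stem (a point): lower end of the cap's steel stem, 14 mm below its underside. It carries a 28 mm cross bar along the cap's x axis, caught under lips in the hub while locked (1 to 2 mm of play upward). The cap does not rise by itself as it turns: once turned loose lift it straight up, by at least 15 mm to be out
- candle_glass: bystander: sea-green candle in a glass with a rope band, 69 mm in diameter, 85 mm high, loose. Origin: middle of its underside
- candlestick: bystander: turned grey candlestick with a short amber candle, foot 68 mm in diameter, 138 mm high, loose. Origin: middle of its underside
- guard_nut: bystander: white plastic ring nut of the fan guard lying flat, 68 mm outside, 48 mm inside, 12 mm thick, loose. Origin: middle of its underside
Mind the look-alikes: they are no part of the job. What is shaped like the cap but black or pink is not meant.

How it is judged:
By the outcome, as a careful person would: the job done as asked, in the order asked, and still so for the second after the job is handed in, while the arm keeps its last pose, push and grip.
It also fails if it takes over 38 s, if anything falls off the work surface, if the arm or the gripper's body presses on something with over 40 N, if the wrist force passes 120 N, or if a joint passes its speed limit or range.

### The arm

A 6-joint arm with a two-finger parallel gripper is mounted at the origin on the work surface. World frame = base frame: x ahead of the robot, y to its left, z up, the work surface at z = 0. Lengths are in m, angles in rad, forces in N, time in s.
With the tool pointing down it reaches from about 0.35 to 0.85 m from the base axis. Payload 8.1 kg.
Tool frame: the origin (TCP) lies at the very end of the fingers, on their centre line; the grasp point (between the pads) lies 19 mm behind it; z points along the fingers, y is the line along which they close (so a half turn about z gives the same grasp; the last joint's range is limited). The gripper opens to 93 mm and grips with 3 to 60 N. Pads are 15 mm wide; open, the fingers measure 128 mm over their backs; the gripper's body (75 mm by 188 mm) begins 65 mm behind the grasp point.
Start: joints at [1.236, 0.13, 1.488, -0, 1.523, -0.085], TCP at [0.148, 0.581, 0.193] pointing down, gripper open.
Joint ranges: [-2.96, 2.96], [-0.89, 2.26], [0.02, 2.5], [-1.34, 4.48], [0, 2.73], [-2.66, 2.66]. Speed limits (rad/s): [2.39, 2.39, 2.79, 3.14, 3.14, 3.14].

### API

Orientations are given as a rotation vector (axis times angle).
In Python, from plant import monitor, eyes, ticket gives the robot as it stands.
- The arm moves only by the tool arm_command, never from a script. Its argument "deltas" is a list that holds one entry, the list of rows, each a list of 6 numbers: the shift along the world's x, y, z in cm, then the turn, a rotation vector about the world's x, y, z in degrees. In form: [[[tx, ty, tz, rx, ry, rz], ...]]. A call has 1 to 12 rows; each row shifts and turns the commanded pose from where the row before left it; what a row does not reach is not made up. A row lasts 1/12 s, in which the tool goes at most 41.7 mm and 7.16 degrees, less where a joint would pass 70% of its speed; a pose out of reach is approached as far as the arm can. A call is refused whole if a number of a shift passes 4.17 or a number of a turn 7.16, either way. A call with a gripper value outside its range is refused whole. "gripper" is the opening, from -1 (shut) to 1 (fully open), set as the call begins (left out, the last holds). The fingers move at their own pace and stop on an object; "squeeze" is the grip in N (left out, the last holds). Time passes only in rows, so rows that do not move let the fingers close. It gives the time, the measured TCP pose, the force, the opening and the grip force at its end, in the units of the state.
- monitor.read_state(): the state, without advancing time (a new reading comes with each control period).
- eyes.read_camera(name): name is "scene" or "top" or "wrist"; returns the picture (384x512x3 uint8, blue, green, red); there is no depth.
- eyes.camera_model(name): a dict with "fx", "fy", "cx", "cy" (pixels), "rvec" (rotation vector, rad) and "tvec" (3), from world to camera coordinates, as OpenCV has them. Camera axes: x right, y down, z forward; pixel columns grow to the right and rows downward; lengths in m; the calibration is good to about 2 mm. A picture is of the moment at which its call begins: read the wrist's pose just before it. camera_model takes no time and is no camera call; for the wrist camera it gives the pose at the moment of the call.
- ticket.close_job(): hands the job in; it is judged then, once.
The state is a dict: "t": time; "q": joint angles; "dq": joint speeds; "joint_torque": joint torques, N m; "tool_pos": TCP position; "orientation": TCP orientation; "force": force on the tool from outside, world axes, zero at the start; "wrist_torque": the same for the moment, N m; "opening": finger opening in m; "gripper_force": force on a finger pad.
Only numpy, scipy, OpenCV 4.12 (cv2) and the standard library are available. Lean on these libraries where they do the work, as an engineer would, in place of code of your own. Each camera call takes 0.05 s, during which the arm holds its last target. There are 200 camera calls.

## Working session

There is one attempt and no reset: what is moved stays moved. The work goes in short steps, Python scripts to look and compute and a tool call to move; the robot and the scene stay as the last step left them, time stands still between calls to the robot, and variables do not carry over. Pictures are saved under pics/ and viewed, at most 10 in all, crops included, and the job is handed in when it is done.

Besides the shell and the picture viewer there is one more tool, called after ">>>" as a command line: name --argument value ..., lists and objects as JSON in quotes. arm_command: Moves the arm, as the interface text tells. Its arguments: {"type":"object","properties":{"deltas":{"type":"array"},"gripper":{"type":"number"},"squeeze":{"type":"number"}},"required":["deltas"]}

```bash
mkdir -p pics; cat > h.py <<'E'
import numpy as np, cv2
from plant import monitor, eyes, ticket
def ray(m,u,v,z):
    R=cv2.Rodrigues(np.array(m["rvec"],float))[0]; t=np.array(m["tvec"],float).ravel()
    d=R.T@np.array([(u-m["cx"])/m["fx"],(v-m["cy"])/m["fy"],1]); c=-R.T@t
    return c+d*(z-c[2])/d[2]
E
python3 - <<'E'
from h import *
for n in ("top","scene"):
    m=eyes.camera_model(n); im=eyes.read_camera(n); cv2.imwrite(f"pics/{n}0.png",im)
    h=cv2.cvtColor(im,cv2.COLOR_BGR2HSV); k=cv2.inRange(h,(20,120,90),(35,255,255))
    c,_=cv2.findContours(k,cv2.RETR_EXTERNAL,cv2.CHAIN_APPROX_NONE)
    for q in c:
        if cv2.contourArea(q)>40: 
            (u,v),r=cv2.minEnclosingCircle(q); print(n,u,v,r,cv2.contourArea(q),ray(m,u,v,.17),ray(m,u,v,.15))
    print(m)
s=monitor.read_state(); print(s)
a=np.hstack([cv2.imread("pics/top0.png")]); 
E
```

```text
top 249.56832885742188 153.61801147460938 10.978191375732422 325.0 [0.58911719 0.01311967 0.17      ] [0.59301007 0.01355667 0.15      ]
{'fx': 360.71336238259977, 'fy': 360.71336238259977, 'cx': 256.6356236360918, 'cy': 190.65539675485013, 'rvec': array([ 2.20222304, -2.14926544,  0.10020464]), 'tvec': array([-0.01663629,  0.52346365,  0.88295065])}
scene 244.07142639160156 205.35714721679688 11.728754043579102 292.5 [0.6099638  0.02263173 0.17      ] [0.59728655 0.01472832 0.15      ]
scene 65.0 73.0 97.74466705322266 11369.5 [ 0.44339087 -0.68210733  0.17      ] [ 0.42527226 -0.7130321   0.15      ]
{'fx': 363.0646679350489, 'fy': 363.0646679350489, 'cx': 257.27540333858866, 'cy': 188.66505206777842, 'rvec': array([ 1.36087192,  2.29858412, -0.81964325]), 'tvec': array([ 0.24469011, -0.27882642,  1.24112356])}
{'t': 0.1, 'q': array([ 1.23559468e+00,  1.31117301e-01,  1.48913721e+00,  9.47547534e-07,
        1.52299525e+00, -8.53967412e-02]), 'dq': array([ 0.00011928, -0.00122101, -0.0025569 , -0.00090781,  0.00020007,
       -0.00184484]), 'joint_torque': array([ 7.98793899e-04, -5.61339211e+01, -4.93094838e+01,  7.70099927e-02,
        2.90300354e-02, -6.21548270e-05]), 'tool_pos': array([0.14812568, 0.5808676 , 0.19169168]), 'orientation': array([-3.91329898e-01, -3.11677391e+00,  2.54503866e-03]), 'force': array([ 0.43788671,  0.09558869, -0.29457562]), 'wrist_torque': array([ 0.00934232, -0.02741454,  0.01541749]), 'gripper_force': 0.0, 'opening': 0.09270152634296283}
```

View pics/top0.png

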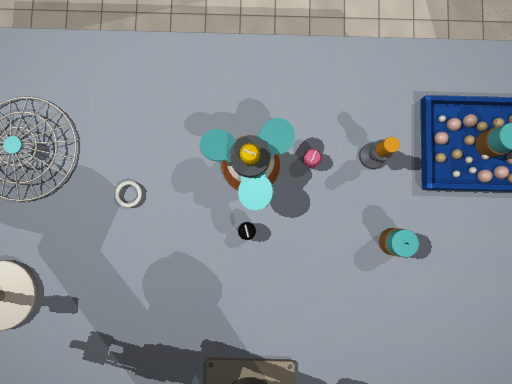

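View pics/scene0.png

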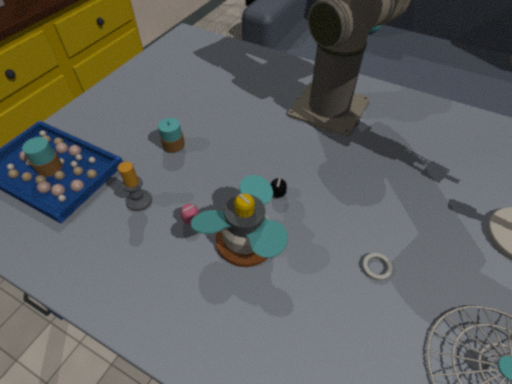

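The top view shows the cap at (249,154) on the hub. The black decoy is at (247,231) and the pink one at (312,157), both on the table. The candlestick (375,155), glass (400,242) and ring nut (128,194) are all away from the fan. The scene view agrees, with the cap at (244,205). Next I move above the cap.

>>> arm_command --deltas '[[[2.2,-2.8,0.8,0,0,-3.7],[2.2,-2.8,0.8,0,0,-3.7],[2.2,-2.8,0.8,0,0,-3.7],[2.2,-2.8,0.8,0,0,-3.7],[2.2,-2.8,0.8,0,0,-3.7],[2.2,-2.8,0.8,0,0,-3.7],[2.2,-2.8,0.8,0,0,-3.7],[2.2,-2.8,0.8,0,0,-3.7],[2.2,-2.8,0.8,0,0,-3.7],[2.2,-2.8,0.8,0,0,-3.7],[2.2,-2.8,0,0,0,-3.7],[2.2,-2.8,0,0,0,-3.7]]]' --gripper 1 --squeeze 20

```text
t: 1.1
tool_pos: [0.4132, 0.2439, 0.2731]
orientation: [1.544, 2.735, 0.001]
force: [0.7, 1.0, -0.4]
opening: 0.0927
gripper_force: 0.0
```

>>> arm_command --deltas '[[[2.2,-2.8,0,0,0,-3.7],[2.2,-2.8,0,0,0,-3.7],[2.2,-2.8,0,0,0,-3.7],[2.2,-2.8,0,0,0,-3.7],[2.2,-2.8,0,0,0,-3.7],[2.2,-2.8,0,0,0,-3.7],[1.6,-2.1,0,0,0,-3.7],[1.6,-2.1,0,0,0,-3.7],[0,0,0,0,0,0],[0,0,0,0,0,0],[0,0,0,0,0,0]]]'

```text
t: 2.02
tool_pos: [0.5759, 0.0357, 0.2721]
orientation: [-2.187, -2.254, 0.001]
force: [0.2, -0.5, 0.6]
opening: 0.0929
gripper_force: 0.0
```

```bash
cat > w.py <<'E'
import sys
from h import *
s=monitor.read_state(); print(s["t"],s["tool_pos"],s["orientation"],s["q"],s["force"],s["wrist_torque"],s["opening"],s["gripper_force"])
for n in ("wrist","top"):
    m=eyes.camera_model(n); im=eyes.read_camera(n); cv2.imwrite(f"pics/{n}{sys.argv[1]}.png",im)
    h=cv2.cvtColor(im,cv2.COLOR_BGR2HSV); k=cv2.inRange(h,(20,120,60),(35,255,255))
    c,_=cv2.findContours(k,cv2.RETR_EXTERNAL,cv2.CHAIN_APPROX_NONE)
    for q in c:
        if cv2.contourArea(q)>150:
            (u,v),r=cv2.minEnclosingCircle(q); print(n,u,v,r,cv2.boundingRect(q),cv2.contourArea(q),ray(m,u,v,.17),ray(m,u,v,.15))
E
python3 w.py 1
```

```text
2.0167 [0.57585395 0.03567742 0.27209956] [-2.18693543e+00 -2.25380854e+00  8.64934876e-04] [-2.72460612e-02  5.00252409e-02  1.42999890e+00  3.78317942e-04
  1.66279269e+00 -5.73272328e-02] [ 0.22769069 -0.54910011  0.63322973] [-0.1091901   0.04610701 -0.02023128] 0.09293694511545443 0.0
wrist 272.5816345214844 203.84693908691406 24.072153091430664 (251, 180, 45, 48) 1600.0 [0.59222188 0.01879282 0.17      ] [0.59343182 0.01199913 0.15      ]
top 391.375 144.125 7.675140857696533 (384, 137, 16, 15) 164.5 [ 0.61712164 -0.28876122  0.17      ] [ 0.62175475 -0.29630377  0.15      ]
```

View pics/wrist1.png

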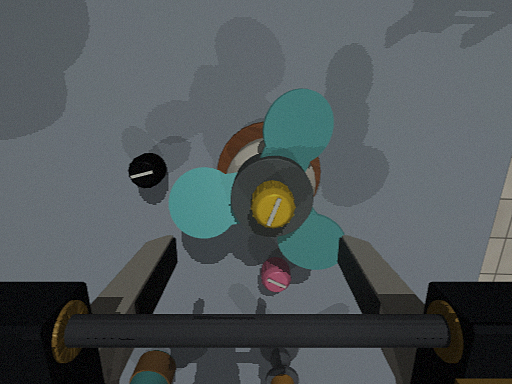

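The wrist view shows the cap at (273,204) on the grey hub. The pink and black decoys are clear, and the estimates from both views agree on about (0.5925, 0.0135). I centre above it and check again.

>>> arm_command --deltas '[[[0.83,-1.1,-1,0,0,0],[0.83,-1.1,-1,0,0,0],[0,0,-1,0,0,0],[0,0,-1,0,0,0],[0,0,0,0,0,0],[0,0,0,0,0,0],[0,0,0,0,0,0]]]'

```text
t: 2.7
tool_pos: [0.5928, 0.0136, 0.2327]
orientation: [-2.188, -2.254, 0.0]
force: [-0.8, -0.1, 0.1]
opening: 0.0929
gripper_force: 0.0
```

```bash
python3 w.py 2; python3 - <<'E'
from h import *
m=eyes.camera_model("wrist");im=cv2.imread("pics/wrist2.png")
R=cv2.Rodrigues(np.array(m["rvec"]))[0]; print("cam",-R.T@np.array(m["tvec"]).ravel())
h=cv2.cvtColor(im,cv2.COLOR_BGR2HSV); k=cv2.inRange(h,(20,120,60),(35,255,255))
c=max(cv2.findContours(k,0,1)[0],key=cv2.contourArea)
# hub: low saturation dark region around cap
x,y,w,hh=cv2.boundingRect(c)
g=cv2.inRange(h,(0,0,30),(179,70,105)); g|=k
n,l,st,ce=cv2.connectedComponentsWithStats(cv2.morphologyEx(g,cv2.MORPH_OPEN,np.ones((7,7))))
i=l[y+hh//2,x+w//2]; print(st[i],ce[i])
# predicted outline circles of cap/hub centred on guess
v=cv2.resize(im,None,fx=1,fy=1)
for z,r in((.13,.046),(.16,.022)):
    a=np.linspace(0,6.28,60); P=np.c_[.5925+r*np.cos(a),.0135+r*np.sin(a),0*a+z]
    p=cv2.projectPoints(P,np.array(m["rvec"]),np.array(m["tvec"]),np.array([[m["fx"],0,m["cx"]],[0,m["fy"],m["cy"]],[0,0,1]]),None)[0]
    cv2.polylines(v,[p.astype(np.int32)],True,(0,0,255),1)
cv2.imwrite("pics/w2b.png",cv2.resize(v[90:340,130:400],None,fx=2.2,fy=2.2))
E
```

```text
2.7 [0.59278912 0.01362276 0.23270277] [-2.18800769e+00 -2.25414867e+00  2.94070687e-05] [-6.35432189e-02  9.80962758e-02  1.45043768e+00  9.33562433e-05
  1.59319678e+00 -9.33177038e-02] [-0.83026792 -0.09775801  0.08200053] [-0.11056616 -0.00140665  0.0104627 ] 0.0928651388095326 0.0
wrist 256.7174987792969 194.67306518554688 27.726411819458008 (231, 167, 52, 56) 2109.5 [0.59319593 0.01781744 0.17      ] [0.59335645 0.01162172 0.15      ]
top 391.3999938964844 144.0 7.665613174438477 (384, 137, 16, 15) 162.5 [ 0.61739405 -0.28881717  0.17      ] [ 0.62203436 -0.29636119  0.15      ]
cam [0.59129963 0.09696219 0.42621331]
[ 176  140  130  126 9599] [246.10115637 203.18762371]
```

View pics/w2b.png

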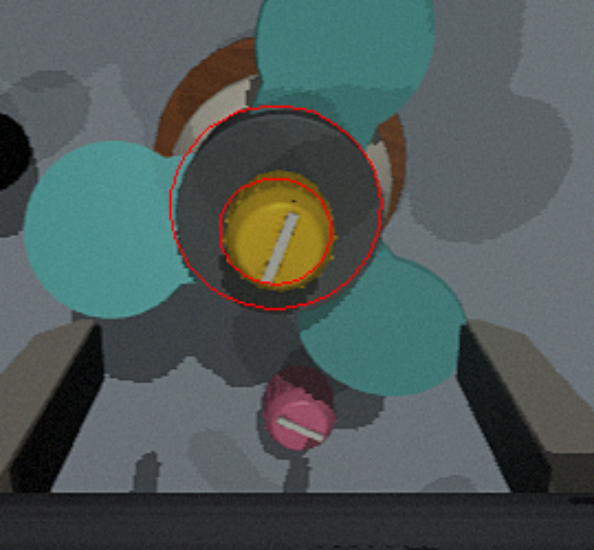

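The drawn outlines match the hub and cap to about 1 mm, with the cap centre about 0.7 mm further in +x. The fingers straddle it along x with clear space below, so I descend and close at 20 N.

>>> arm_command --deltas '[[[0.07,0,-2,0,0,0],[0,0,-2,0,0,0],[0,0,-2,0,0,0],[0,0,-1.5,0,0,0],[0,0,-1.2,0,0,0],[0,0,-0.6,0,0,0],[0,0,-0.35,0,0,0],[0,0,0,0,0,0],[0,0,0,0,0,0],[0,0,0,0,0,0]]]'

```text
t: 3.63
tool_pos: [0.5944, 0.0133, 0.1375]
orientation: [2.187, 2.253, 0.002]
force: [0.3, 0.1, 0.1]
opening: 0.0931
gripper_force: 0.0
```

>>> arm_command --deltas '[[[0,0,0,0,0,0],[0,0,0,0,0,0],[0,0,0,0,0,0],[0,0,0,0,0,0],[0,0,0,0,0,0],[0,0,0,0,0,0],[0,0,0,0,0,0],[0,0,0,0,0,0],[0,0,0,0,0,0],[0,0,0,0,0,0],[0,0,0,0,0,0],[0,0,0,0,0,0]]]' --gripper -1 --squeeze 20

```text
t: 4.63
tool_pos: [0.5935, 0.0134, 0.136]
orientation: [-2.188, -2.254, 0.0]
force: [-0.5, 0.0, -0.4]
opening: 0.0393
gripper_force: 16.1
```

```bash
cat > s.py <<'E'
from h import *
s=monitor.read_state()
for k in ("t","tool_pos","q","force","wrist_torque","opening","gripper_force"): print(k,np.round(s[k],4))
R=cv2.Rodrigues(s["orientation"])[0]; print("yaw y",np.degrees(np.arctan2(R[1,1],R[0,1])))
E
python3 s.py
```

```text
t 4.6333
tool_pos [0.5935 0.0134 0.136 ]
q [-0.0638  0.1458  1.5754  0.      1.4206 -0.0932]
force [-0.5093  0.0022 -0.4466]
wrist_torque [-0.0348  0.0881 -0.0009]
opening 0.0393
gripper_force 16.0773
yaw y 1.6843074423931272
```

>>> arm_command --deltas '[[[0,0,0,0,0,0],[0,0,0,0,0,0],[0,0,0,0,0,0],[0,0,0,0,0,0]]]'

```text
t: 4.97
tool_pos: [0.5936, 0.0134, 0.1361]
orientation: [-2.188, -2.254, 0.0]
force: [0.3, -0.5, -0.3]
opening: 0.0387
gripper_force: 16.1
```

```bash
python3 w.py 3; python3 -c "
import cv2
im=cv2.imread('pics/wrist3.png');cv2.imwrite('pics/w3b.png',cv2.resize(im[100:384,100:420],None,fx=2,fy=2))"
```

```text
4.9667 [0.59358768 0.01341282 0.13611815] [-2.18840295e+00 -2.25394161e+00  6.19569767e-05] [-6.37447951e-02  1.45726612e-01  1.57526540e+00 -4.80910512e-06
  1.42065580e+00 -9.32482732e-02] [ 0.32119554 -0.47604506 -0.29660817] [-0.11098647  0.06050618  0.01530716] 0.03872908185866506 16.057150389499384
wrist 257.0 240.18902587890625 42.20097351074219 (221, 198, 73, 85) 4293.5 [0.59411732 0.02153903 0.17      ] [0.59438979 0.01207021 0.15      ]
top 391.3999938964844 144.0 7.665613174438477 (384, 137, 16, 15) 155.5 [ 0.61739405 -0.28881717  0.17      ] [ 0.62203436 -0.29636119  0.15      ]
```

View pics/w3b.png

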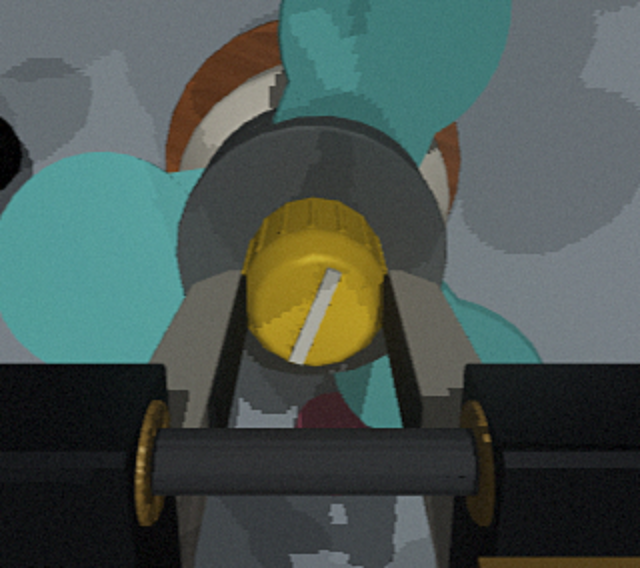

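The cap is held squarely between the pads, with its white line running from (333,272) to (298,360) in the crop. Next I feel anticlockwise by 24 degrees.

>>> arm_command --deltas '[[[0,0,0,0,0,2],[0,0,0,0,0,2],[0,0,0,0,0,2],[0,0,0,0,0,2],[0,0,0,0,0,2],[0,0,0,0,0,2],[0,0,0,0,0,2],[0,0,0,0,0,2]]]'

```text
t: 5.73
tool_pos: [0.5929, 0.0132, 0.1368]
orientation: [-1.851, -2.537, 0.002]
force: [-7.4, -0.1, 7.2]
opening: 0.0381
gripper_force: 18.3
```

```bash
python3 s.py
```

```text
t 5.7333
tool_pos [0.5929 0.0132 0.1368]
q [-6.4000e-02  1.4480e-01  1.5751e+00 -3.0000e-04  1.4231e+00 -3.7380e-01]
force [-7.3956 -0.1024  7.1975]
wrist_torque [-0.0793  1.3693 -0.413 ]
opening 0.0381
gripper_force 18.3349
yaw y 17.754304755646874
```

>>> arm_command --deltas '[[[0,0,0,0,0,2],[0,0,0,0,0,2],[0,0,0,0,0,2],[0,0,0,0,0,2]]]'

```text
t: 6.07
tool_pos: [0.5928, 0.0133, 0.1376]
orientation: [-1.67, -2.66, 0.001]
force: [-9.5, -1.6, 11.7]
opening: 0.0368
gripper_force: 19.9
```

```bash
python3 s.py
```

```text
t 6.0667
tool_pos [0.5928 0.0133 0.1376]
q [-6.3900e-02  1.4390e-01  1.5745e+00 -2.0000e-04  1.4245e+00 -5.1340e-01]
force [-9.4827 -1.646  11.6591]
wrist_torque [-0.3813  1.9095 -0.3936]
opening 0.0368
gripper_force 19.9242
yaw y 25.75259933842174
```

Anticlockwise gives about 0.4 N·m and the grip slips, so that is the stop. Now I turn clockwise and check that it runs free.

>>> arm_command --deltas '[[[0,0,0,0,0,-3],[0,0,0,0,0,-3],[0,0,0,0,0,-3],[0,0,0,0,0,-3],[0,0,0,0,0,-3],[0,0,0,0,0,-3],[0,0,0,0,0,-3],[0,0,0,0,0,-3]]]'

```text
t: 6.73
tool_pos: [0.5948, 0.0138, 0.1376]
orientation: [2.19, 2.25, 0.004]
force: [0.9, 1.1, 4.2]
opening: 0.0367
gripper_force: 17.4
```

```bash
python3 s.py; python3 w.py 4; python3 -c "
import cv2
im=cv2.imread('pics/wrist4.png');cv2.imwrite('pics/w4b.png',cv2.resize(im[100:384,100:420],None,fx=2,fy=2))"
```

```text
t 6.7333
tool_pos [0.5948 0.0138 0.1376]
q [-6.3500e-02  1.4470e-01  1.5737e+00  6.0000e-04  1.4202e+00 -9.0800e-02]
force [0.9395 1.1141 4.1596]
wrist_torque [ 0.179  -0.2074  0.1029]
opening 0.0367
gripper_force 17.4117
yaw y 1.559117015841147
6.7333 [0.59480343 0.0137595  0.13755561] [2.18972458 2.25013763 0.00376292] [-6.34565656e-02  1.44694390e-01  1.57373232e+00  6.28401846e-04
  1.42020685e+00 -9.07621720e-02] [0.93950066 1.1141282  4.15960366] [ 0.17904906 -0.20744047  0.10288934] 0.03670159360851276 17.41174762709921
wrist 257.5 239.6325225830078 41.87511444091797 (222, 198, 72, 84) 4130.0 [0.59554228 0.02155059 0.17      ] [0.59588703 0.01213384 0.15      ]
top 391.3999938964844 144.0 7.665613174438477 (384, 137, 16, 15) 155.5 [ 0.61739405 -0.28881717  0.17      ] [ 0.62203436 -0.29636119  0.15      ]
```

View pics/w4b.png

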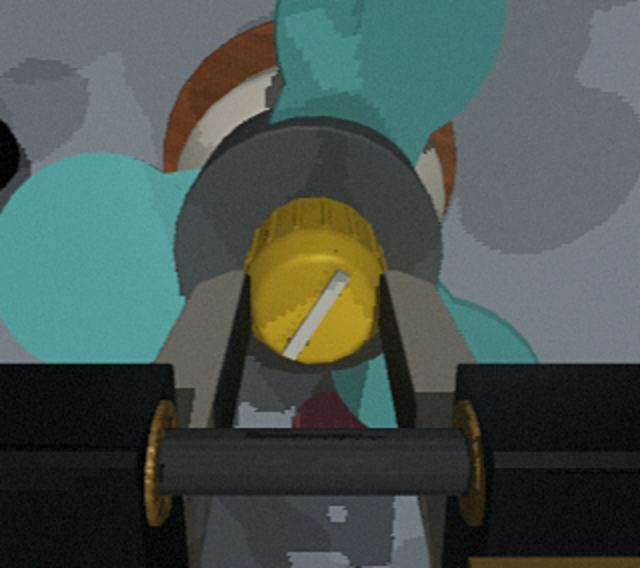

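The white line, now from (345,275) to (290,355), has turned about 10 degrees clockwise from its start. With low torque, clockwise is the loosening direction. I turn on another 75 degrees with a slightly firmer grip.

>>> arm_command --deltas '[[[0,0,0,0,0,0],[0,0,0,0,0,-4],[0,0,0,0,0,-5],[0,0,0,0,0,-5],[0,0,0,0,0,-5],[0,0,0,0,0,-5],[0,0,0,0,0,-5],[0,0,0,0,0,-5],[0,0,0,0,0,-5],[0,0,0,0,0,-5],[0,0,0,0,0,-5],[0,0,0,0,0,-5]]]' --squeeze 30

```text
t: 7.83
tool_pos: [0.5949, 0.0132, 0.1375]
orientation: [2.973, 1.011, 0.004]
force: [1.8, -0.6, 5.3]
opening: 0.0363
gripper_force: 26.0
```

>>> arm_command --deltas '[[[0,0,0,0,0,-5],[0,0,0,0,0,-5],[0,0,0,0,0,-5],[0,0,0,0,0,-4],[0,0,0,0,0,-2],[0,0,0,0,0,0],[0,0,0,0,0,0]]]'

```text
t: 8.42
tool_pos: [0.5948, 0.013, 0.1375]
orientation: [3.107, 0.458, 0.004]
force: [1.2, -0.3, 5.4]
opening: 0.0363
gripper_force: 26.1
```

```bash
python3 s.py; cat > l.py <<'E'
from h import *
import sys
def line(f,m,im):
    h=cv2.cvtColor(im,cv2.COLOR_BGR2HSV); k=cv2.inRange(h,(20,120,60),(35,255,255))
    c=max(cv2.findContours(k,0,1)[0],key=cv2.contourArea)
    hull=np.zeros_like(k); cv2.fillConvexPoly(hull,cv2.convexHull(c),255)
    w=cv2.bitwise_and(cv2.inRange(h,(0,0,110),(179,90,255)),hull)
    w=max(cv2.findContours(w,0,1)[0],key=cv2.contourArea); r=cv2.minAreaRect(w); b=cv2.boxPoints(r)
    e=sorted([((b[i]+b[(i+1)%4])/2,np.linalg.norm(b[i]-b[(i+1)%4])) for i in range(4)],key=lambda t:t[1])
    p,q=[ray(m,*t[0],.17) for t in e[:2]]; print("line",p,q,np.degrees(np.arctan2(*(p-q)[1::-1]))%180)
m=eyes.camera_model("wrist"); im=eyes.read_camera("wrist"); cv2.imwrite("pics/w5.png",im); line(0,m,im)
print("files 3,4 approx (same pose):")
E
python3 l.py
```

```text
t 8.4167
tool_pos [0.5948 0.013  0.1375]
q [-6.4100e-02  1.4480e-01  1.5737e+00 -4.0000e-04  1.4202e+00  1.2139e+00]
force [ 1.2404 -0.2942  5.3578]
wrist_torque [-0.2804 -0.0972 -0.0272]
opening 0.0363
gripper_force 26.0937
yaw y -73.21539198482095
line [0.5936774  0.01113897 0.17      ] [0.60801593 0.00752431 0.17      ] 165.8508729991031
files 3,4 approx (same pose):
```

View pics/w5.png

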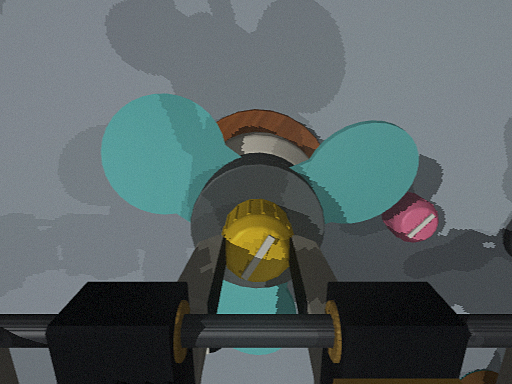

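```bash
python3 - <<'E'
from h import *
m=eyes.camera_model("wrist")
for n,p,q,yaw in(("3",(266.5,236),(249,280),1.68),("4",(272.5,237.5),(245,277.5),1.56),("5",(275,237),(247,275),-73.2)):
    d=ray(m,*p,.171)-ray(m,*q,.171); print(n,np.degrees(np.arctan2(d[1],d[0]))+73.2+yaw)
E
```

```text
3 72.02113540019552
4 59.88793576811962
5 -16.63447944454036
```

The cap has turned about 88 degrees clockwise and runs freely. I lift straight up, gently at first, with a firmer grip.

>>> arm_command --deltas '[[[0,0,0,0,0,0],[0,0,0,0,0,0],[0,0,0.2,0,0,0],[0,0,0.2,0,0,0],[0,0,0.2,0,0,0],[0,0,0.2,0,0,0],[0,0,0,0,0,0]]]' --squeeze 40

```text
t: 9.05
tool_pos: [0.5936, 0.0134, 0.1444]
orientation: [3.108, 0.457, -0.0]
force: [0.6, -0.7, -0.2]
opening: 0.0352
gripper_force: 32.5
```

```bash
python3 s.py
```

```text
t 9.05
tool_pos [0.5936 0.0134 0.1444]
q [-0.0638  0.1401  1.5662 -0.      1.4354  1.2154]
force [ 0.6018 -0.6875 -0.2168]
wrist_torque [-0.09    0.0853 -0.0232]
opening 0.0352
gripper_force 32.4641
yaw y -73.28930386847811
```

>>> arm_command --deltas '[[[0,0,0.5,0,0,0],[0,0,0.7,0,0,0],[0,0,0.9,0,0,0],[0,0,1,0,0,0],[0,0,1,0,0,0],[0,0,1,0,0,0],[0,0,1,0,0,0],[0,0,0.9,0,0,0],[0,0,0.6,0,0,0],[0,0,0.3,0,0,0],[0,0,0,0,0,0],[0,0,0,0,0,0]]]'

```text
t: 10.05
tool_pos: [0.5935, 0.0134, 0.2229]
orientation: [-3.108, -0.456, 0.001]
force: [0.8, -0.2, -1.4]
opening: 0.0356
gripper_force: 32.5
```

>>> arm_command --deltas '[[[0,0,0,0,0,0],[0,0,0,0,0,0],[0,0,0,0,0,0],[0,0,0,0,0,0],[0,0,0,0,0,0],[0,0,0,0,0,0]]]'

```text
t: 10.55
tool_pos: [0.5935, 0.0134, 0.223]
orientation: [-3.108, -0.456, 0.0]
force: [0.3, 0.7, -0.2]
opening: 0.0358
gripper_force: 32.5
```

```bash
python3 s.py; python3 w.py 6; python3 -c "
from h import *
a=eyes.read_camera('scene')[120:300,150:330];b=cv2.imread('pics/wrist6.png')
cv2.imwrite('pics/f6.png',np.hstack([cv2.resize(a,(384,384)),b[:,100:500]]))"
```

```text
t 10.55
tool_pos [0.5935 0.0134 0.223 ]
q [-6.3800e-02  1.0280e-01  1.4630e+00  1.0000e-04  1.5761e+00  1.2158e+00]
force [ 0.266   0.7064 -0.242 ]
wrist_torque [-0.0223  0.1732  0.0379]
opening 0.0358
gripper_force 32.4627
yaw y -73.313970742877
10.55 [0.59354439 0.01341724 0.22300224] [-3.10824760e+00 -4.55827736e-01  3.24462461e-04] [-6.37820321e-02  1.02773308e-01  1.46295251e+00  5.39342563e-05
  1.57608947e+00  1.21578841e+00] [ 0.26595537  0.7063582  -0.24203783] [-0.02229438  0.17319434  0.03786094] 0.03582927092833865 32.46273743818165
wrist 256.1275939941406 239.5529327392578 41.65219497680664 (222, 198, 72, 84) 4038.5 [0.56428036 0.004102   0.17      ] [0.55523467 0.00146484 0.15      ]
top 391.3999938964844 144.0 7.665613174438477 (384, 137, 16, 15) 160.5 [ 0.61739405 -0.28881717  0.17      ] [ 0.62203436 -0.29636119  0.15      ]
```

View pics/f6.png

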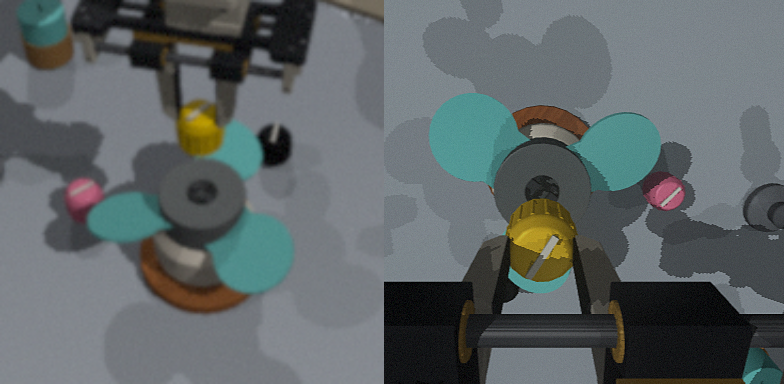

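The cap is in the gripper about 8.5 cm above the hub, the hub's socket is open and empty at (202,190), and everything is still.

```bash
python3 -c "
from plant import ticket
print(ticket.close_job())"
```

```text
the job is handed in; nothing more can be done
None
```

The cap turned out to loosen clockwise: I turned it about 88 degrees, lifted it about 8.5 cm clear of the hub, and handed the job in at about 10.7 s with the cap still in the gripper and the arm clear of the bystanders throughout.

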